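# Snap the orange filter cap onto the experiment lamp and keep it pressed home

### The arm

A 6-joint arm with a two-finger parallel gripper is mounted at the origin on the work surface. World frame = base frame: x ahead of the robot, y to its left, z up, the work surface at z = 0. Lengths are in mm, angles in rad, forces in N, time in s.
With the tool pointing down it reaches from about 350 to 975 mm from the base axis. Payload 7.1 kg.
Tool frame: the origin (TCP) lies between the finger pads; the fingertips stand 8 mm ahead of it and the grasp point (between the pads) lies 11 mm behind it; x points along the fingers, y is the direction in which the jaws open and shut, and the axes are right-handed (so a half turn about x gives the same grasp; the last joint's range is limited). The gripper opens to 88 mm and grips with 3 to 60 N. Pads are 20 mm wide; open, the fingers measure 115 mm over their backs; the gripper's body (75 mm by 178 mm) begins 61 mm behind the grasp point.
Start: joints at [1.083, 0.423, 1.63, -0, 1.089, -0.019], TCP at [282.352, 557.568, 230.675] pointing down, gripper open.
Joint ranges: [-3, 3], [-0.9, 2.11], [0.09, 2.58], [-1.31, 4.45], [0.11, 2.69], [-2.54, 2.54]. Speed limits (rad/s): [2.39, 2.39, 3.01, 3.14, 3.14, 3.14].

### API

Orientations are given as a rotation vector (axis times angle).
In Python, from workcell import ctrl gives the robot as it stands.
- The arm moves only by the tool apply_moves, never from a script. Its argument "increments" is a list of rows, each an object with "gripper": the opening in per cent of the stroke, from 0 (shut) to 100 (fully open); "delta_pos": the shift along the tool's x, y, z in cm, a list of three; "dr": the turn, a rotation vector about the tool's x, y, z in rad, a list of three. In form: [{"gripper": gripper, "delta_pos": [dx, dy, dz], "dr": [ax, ay, az]}, ...]. A call has exactly 5 rows; each row shifts and turns the commanded pose from where the row before left it, along the tool's axes as they then stand; what a row does not reach is not made up. A row lasts 1/12 s, in which the tool goes at most 41.7 mm and 7.16 degrees, less where a joint would pass 70% of its speed; a pose out of reach is approached as far as the arm can. A call with a gripper value outside its range is refused whole. The fingers move at their own pace and stop on an object; the grip force is fixed at half the most. Time passes only in rows, so rows that do not move let the fingers close, or fill a call up. It gives the time, the measured TCP pose, the force and the opening at its end, in the units of the state.
- ctrl.get_obs(): the state, without advancing time (a new reading comes with each control period).
- ctrl.get_image(name): name is "scene" or "top"; returns a dict with "img" (480x640x3 uint8, red, green, blue), "range_z" (480x640 float32, mm along the optical axis (not along the pixel's ray), 0 where there is no reading), "mtx" (3x3 intrinsics, pixels), "k1" (the pictures are not rectified: a ray, as slopes to the right and down, at radius r is drawn at 1 + k1 r^2 times it, then the intrinsics apply), "rvec" (rotation vector, rad) and "tvec" (3), from world to camera coordinates, as OpenCV has them. Camera axes: x right, y down, z forward; pixel columns grow to the right and rows downward; lengths in mm; the calibration is good to about 2 mm. A picture is of the moment at which its call begins.
- ctrl.close_job(): hands the job in, once; it reports no verdict.
The state is a dict: "t": time; "qpos": joint angles; "qvel": joint speeds; "joint_torque": joint torques, N m; "ee_pos": TCP position; "orientation": TCP orientation; "ft_force": force on the tool from outside, world axes, zero at the start; "moment": the same for the moment, N m; "width": finger opening in mm.
Only numpy, scipy, OpenCV 4.12 (cv2) and the standard library are available. Lean on these libraries where they do the work, as an engineer would, in place of code of your own. Each camera call takes 0.05 s, during which the arm holds its last target. There are 200 camera calls.

### The job

Take the orange filter cap off its peg in the wooden rack, set it squarely over the upturned mouth of the black experiment lamp and press it straight down until it snaps past the spring clips and sits fully home. Keep pressing it down firmly after the click and finish like that, your fingers still on the cap and pushing. Leave the blue and green caps on their pegs and the rest of the bench as it is.

Things in the scene. Friction and masses are not known exactly. Their poses are not given: they have to be found in the camera images.
- filter_orange: the orange filter cap, to be fitted: light grey ring with an orange disc on top, open below like a jar lid, 60 g, 24 mm tall, skirt 57 mm across outside. Inside 48 mm wide at a 3 mm high bead round the lower edge, 53 mm above that, closed top 17.5 mm up. Round: yaw is free. Origin: centre of its underside, z up. Starts over any peg of the rack, underside 28.5 mm above the bench; lift it straight up 20 mm to clear.
- orange_rim (a point): centre of the orange cap at half height of its milled grip rim, 21 mm above its underside. The rim is 60 mm across and spans 17.5 to 24 mm above the underside; grip across it from above.
- filter_blue: same size and shape as the orange one (60 mm across, 24 mm tall, light grey ring), blue filter disc; stands on another peg of the rack. Origin: centre of its underside, z up. Stays where it is.
- filter_green: same size and shape as the orange one (60 mm across, 24 mm tall, light grey ring), green filter disc; stands on another peg of the rack. Origin: centre of its underside, z up. Stays where it is.
- rack: wooden filter rack, fixed: a board 90 mm (its x) by 300 mm (its y) by 18 mm thick, with three upright pegs 42 mm in diameter, 28 mm tall, in a row along its y axis at y = -100, 0 and +100 mm, each carrying a filter cap. Origin: centre of the underside of the board, on the bench.
- lamp: experiment lamp, fixed: glossy black can, 56 mm across, upright with its mouth up, held by a rod and knuckle on its +x side (nothing beside the can is above 130 mm) on a grey cast stand; its two legs with black star knobs reach 105 mm to -x and 105 mm to either side. Origin: on the can's axis, at bench height.
- lamp_can: the lamp's black can itself, without its neck and clips: 56 mm across, flat top 170 mm above the bench, on which the skirt of a home cap bears. Origin: centre of its flat top.
- lamp_neck (a point): centre of the top of the bare grey metal neck on the can, 187 mm above the bench. The neck is 45 mm across, 17 mm tall, its upper 5 mm bevelled to 37 mm, with a white disc in its end. Three rounded steel spring clips, 120 degrees apart, bulge from its side to a radius of 26 mm, 8.7 mm above the seat.
- lamp_seat (a point): where the cap's underside belongs: centre of the can's flat top (the ledge round the neck's foot), 170 mm above the bench, z up. Laid on, the cap rests on the clips, underside about 14 mm above the seat. Pressed straight down it resists with about 9 N (7 to 14) at 10 mm, suddenly gives way past 8 mm, is drawn in by the clips and then bears on the seat: fully home, underside at 0.
- prism: upright glass prism, three-sided, 45 mm edges, 50 mm tall, towards the back of the bench; bystander. Origin: centre of its underside.
- multimeter: yellow and black hand multimeter lying on its back, 170 x 85 x 36 mm; bystander. Origin: centre of its underside.
- lens: round lens in a black ring on a stem with a cast foot, 144 mm tall, foot 72 mm wide; bystander. Origin: centre of its underside.
- masses: stack of brass slotted masses on a hanger with a wire hook, 38 mm in diameter, 95 mm tall; bystander. Origin: centre of its underside.
Things that resemble listed ones, but are neither listed nor needed, are in the scene too. Leave any pink or yellow look-alike of the filter_orange alone.

How it is judged (in metres and radians):
On the way, in this order (a step that is already met when the one before it is completed fails the run):
1. the orange cap is lifted clear of its peg (height (world z) of filter_orange above 0.065 m and contact force between the fingers and filter_orange above 0.5 N), for 0.1 s.
2. the orange cap is squarely over the lamp's neck, on or just above the clips, held by the fingers (horizontal distance between filter_orange and lamp_seat below 0.006 m and angle between filter_orange's own z axis and vertical below 0.12 rad and z of filter_orange in the frame of lamp_seat between 0.009 and 0.035 m and contact force between the fingers and filter_orange above 0.5 N), for 0.04 s.
3. the orange cap has snapped fully home on the lamp (horizontal distance between filter_orange and lamp_seat below 0.003 m and z of filter_orange in the frame of lamp_seat between -0.003 and 0.002 m and angle between filter_orange's own z axis and vertical below 0.06 rad), for 0.2 s.
At the end, for the whole second after the job is handed in: Orange cap home on the lamp (underside within 2 mm of the seat, centred within 3 mm, tilt under 0.06 rad), touched by the fingers (over 2 N) and pressed onto the can with over 4 N; blue and green caps within 15 mm, other things within 30 mm of their starts (all of step 3 and contact force between the fingers and filter_orange above 2 N and contact force between filter_orange and lamp_can above 4 N and distance of each of filter_blue, filter_green from where it was at the start of the episode below 0.015 m and distance of each of prism, multimeter, lens, masses from where it was at the start of the episode below 0.03 m); the arm keeps its last pose, push and grip.
It fails at once if the blue or green cap is moved off its place (distance of any of filter_blue, filter_green from where it was at the start of the episode above 0.015 m).
It fails at once if another thing on the bench is disturbed (distance of any of prism, multimeter, lens, masses from where it was at the start of the episode above 0.03 m).
It also fails if it takes over 61 s, if anything falls off the work surface, if the arm or the gripper's body presses on something with over 40 N, if the wrist force passes 120 N, or if a joint passes its speed limit or range.

## Working session

There is one attempt and no reset: what is moved stays moved. The work goes in short steps, Python scripts to look and compute and a tool call to move; the robot and the scene stay as the last step left them, time stands still between calls to the robot, and variables do not carry over. Pictures are saved under pics/ and viewed, about 8 in all and at most 12, crops included, and the job is handed in when it is done.

Besides the shell and the picture viewer there is one more tool, called after "Emit:" as name(argument=value, ...), one argument or row to a line, values as JSON. apply_moves: Moves the arm, as the interface text tells. Its arguments: {"type":"object","properties":{"increments":{"type":"array","items":{"type":"object","properties":{"gripper":{"type":"number"},"delta_pos":{"type":"array","items":{"type":"number"}},"dr":{"type":"array","items":{"type":"number"}}}}}},"required":["increments"]}

```bash
mkdir -p pics; ls; cat > h.py <<'E'
import numpy as np, cv2
from workcell import ctrl
def grab(n):
    d=ctrl.get_image(n); np.savez(f'/tmp/{n}.npz',**d); return d
def load(n): return dict(np.load(f'/tmp/{n}.npz'))
def ray(d,u,v):
    K=d['mtx']; x=(u-K[0,2])/K[0,0]; y=(v-K[1,2])/K[1,1]; a,b=x,y
    for _ in range(20):
        s=1+float(d['k1'])*(a*a+b*b); a,b=x/s,y/s
    R=cv2.Rodrigues(np.array(d['rvec'],float))[0]; t=np.array(d['tvec'],float).ravel()
    return R,t,np.stack([a,b,np.ones_like(a)],-1)
def plane(d,u,v,z):  # intersect with world z
    R,t,r=ray(d,np.float64(u),np.float64(v)); c=-R.T@t; w=r@R
    return c+w*((z-c[2])/w[2])
def cloud(d):
    u,v=np.meshgrid(np.arange(640.),np.arange(480.)); R,t,r=ray(d,u,v)
    P=(r*d['range_z'][...,None]-t)@R; P[d['range_z']==0]=np.nan; return P
def save(d,name,box=None,s=1):
    im=d['img'][...,::-1]
    if box: im=im[box[1]:box[3],box[0]:box[2]]
    cv2.imwrite(f'pics/{name}.png',cv2.resize(im,None,fx=s,fy=s,interpolation=cv2.INTER_CUBIC))
E
python3 - <<'E'
from h import *
for n in ('top','scene'):
    d=grab(n); save(d,n+'0'); R=cv2.Rodrigues(d['rvec'])[0]; print(n,-R.T@d['tvec'].ravel(),d['mtx'][0,0],d['k1'])
print(ctrl.get_obs())
E
```

```text
pics
top [ 504.37240961   12.30522349 1737.64406383] 591.5738995547974 0.03618704509939449
scene [1494.02875241 -347.92654264  954.87681989] 521.450960135783 -0.008322715658898023
{'t': 0.1, 'qpos': array([ 1.08301788e+00,  4.23749427e-01,  1.63056888e+00,  1.30519550e-05,
        1.08859842e+00, -1.90140321e-02]), 'qvel': array([-0.00041025, -0.00043912, -0.00194291, -0.00206453, -0.00027891,
       -0.00047279]), 'joint_torque': array([ 2.26028970e-05, -5.45615923e+01, -2.74325538e+01,  6.44340017e-02,
        1.88108889e-02, -9.40474638e-05]), 'ee_pos': array([282.12803232, 557.17604268, 230.0063463 ]), 'orientation': array([ 0.36656537,  1.53970942, -0.36858949]), 'ft_force': array([0.3596477 , 0.82934583, 0.62412621]), 'moment': array([ 0.03175825, -0.01470469,  0.00039328]), 'width': 87.8011383230447}
```

View pics/top0.png

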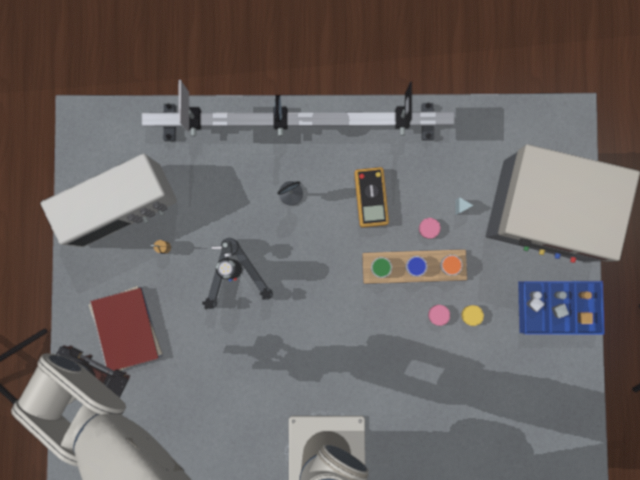

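View pics/scene0.png

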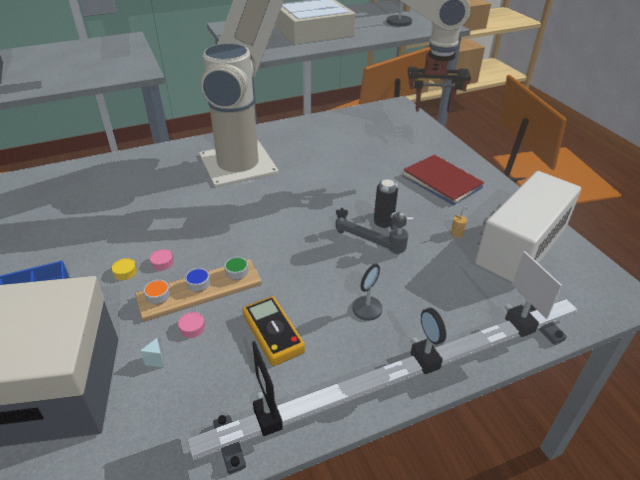

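The top view shows the orange cap at (453,265) on the rack, blue at (417,266) and green at (381,268). The pink look-alikes are at (430,228) and (440,315), and the yellow one is at (473,315), all off the rack. The only orange-disc cap on a peg is the one at (453,265). The lamp mouth is at (227,268), or (387,185) in the scene view.

```bash
python3 - <<'E'
from h import *
t=load('top'); s=load('scene')
a=cv2.resize(t['img'][235:300,350:480,::-1],None,fx=5,fy=5,interpolation=cv2.INTER_CUBIC)
b=cv2.resize(t['img'][235:300,190:280,::-1],None,fx=5,fy=5,interpolation=cv2.INTER_CUBIC)[:, :]
c=cv2.resize(s['img'][170:235,350:415,::-1],None,fx=4,fy=4,interpolation=cv2.INTER_CUBIC)
c2=cv2.resize(s['img'][255:320,125:265,::-1],None,fx=3.8,fy=4,interpolation=cv2.INTER_CUBIC)
row1=cv2.resize(np.hstack([a,b]),(800,236)); row2=np.hstack([c,c2]); row2=cv2.copyMakeBorder(row2[:,:800],0,0,0,max(0,800-row2.shape[1]),0)
cv2.imwrite('pics/crop1.png',np.vstack([row1,row2]))
for n,d in(('top',t),('scene',s)):
    P=cloud(d); hsv=cv2.cvtColor(d['img'],cv2.COLOR_RGB2HSV)
    boxes={'top':{'or':(435,248,470,282),'bl':(400,248,434,284),'gr':(364,250,398,286)},'scene':{'or':(138,278,176,306),'bl':(182,264,214,292),'gr':(220,255,254,282)}}[n]
    for k,(x0,y0,x1,y1) in boxes.items():
        lo,hi={'or':(5,16),'bl':(105,130),'gr':(40,85)}[k]
        H=hsv[y0:y1,x0:x1]; m=(H[...,0]>=lo)&(H[...,0]<=hi)&(H[...,1]>(200 if k=='or' else 130))
        nn,l,st,ce=cv2.connectedComponentsWithStats(m.astype(np.uint8)); i=1+st[1:,4].argmax(); u,v=ce[i]+[x0,y0]
        q=P[y0:y1,x0:x1][l==i]; print(n,k,u,v,st[i],plane(d,u,v,52.5).round(1),np.nanmedian(q,0).round(1))
    x0,y0,x1,y1={'top':(205,245,250,290),'scene':(370,170,405,200)}[n]
    q=P[y0:y1,x0:x1]; m=(q[...,2]>180)&(q[...,2]<194); vv,uu=np.nonzero(m)
    print('neck',m.sum(),uu.mean()+x0,vv.mean()+y0,plane(d,uu.mean()+x0,vv.mean()+y0,187).round(1),q[m].mean(0).round(1))
E
```

```text
Traceback (most recent call last):
ValueError: attempt to get argmax of an empty sequence
```

View pics/crop1.png

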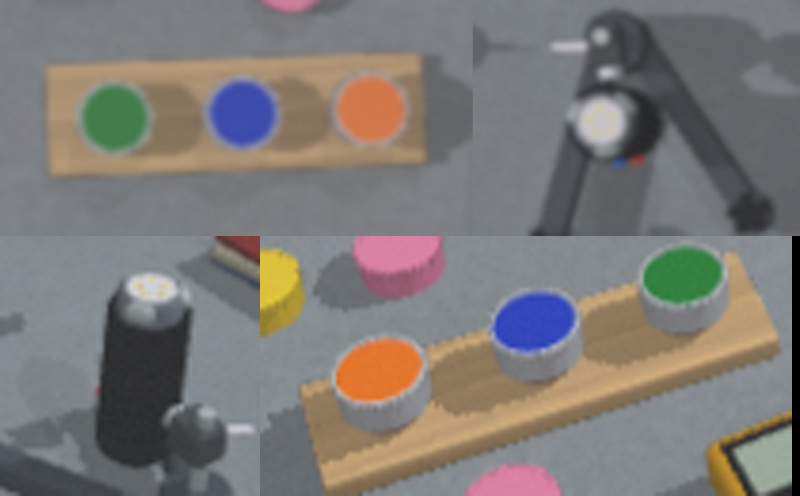

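The crop confirms it: an orange disc with a grey ring, on the rack's end peg. The lamp mouth shows a white disc inside the neck.

```bash
cat > m.py <<'E'
from h import *
def run(t,s,keys=('or','bl','gr')):
  for n,d in(('top',t),('scene',s)):
    P=cloud(d); hsv=cv2.cvtColor(d['img'],cv2.COLOR_RGB2HSV)
    boxes={'top':{'or':(435,248,470,282),'bl':(400,248,434,284),'gr':(364,250,398,286)},'scene':{'or':(138,278,176,306),'bl':(182,264,214,292),'gr':(220,255,254,282)}}[n]
    for k in keys:
        x0,y0,x1,y1=boxes[k]
        lo,hi,sm={'or':(4,13,150),'bl':(105,130,130),'gr':(40,85,90)}[k]
        H=hsv[y0:y1,x0:x1]; m=(H[...,0]>=lo)&(H[...,0]<=hi)&(H[...,1]>sm)
        nn,l,st,ce=cv2.connectedComponentsWithStats(m.astype(np.uint8))
        if nn<2: print(n,k,'none',H[15,15]); continue
        i=1+st[1:,4].argmax(); u,v=ce[i]+[x0,y0]
        q=P[y0:y1,x0:x1][l==i]; print(n,k,u.round(1),v.round(1),st[i],plane(d,u,v,52.5).round(1),np.nanmedian(q,0).round(1))
    x0,y0,x1,y1={'top':(205,245,250,290),'scene':(370,170,405,200)}[n]
    q=P[y0:y1,x0:x1]; m=(q[...,2]>180)&(q[...,2]<194); vv,uu=np.nonzero(m)
    print('neck',m.sum(),uu.mean()+x0,vv.mean()+y0,plane(d,uu.mean()+x0,vv.mean()+y0,187).round(1),q[m].mean(0).round(1))
    G=d['img'][y0:y1,x0:x1].min(-1); w=G>165
    vv,uu=np.nonzero(w); print('white',w.sum(),uu.mean()+x0,vv.mean()+y0,plane(d,uu.mean()+x0,vv.mean()+y0,187).round(1))
E
python3 - <<'E'
from m import *
run(load('top'),load('scene'))
o=ctrl.get_obs(); print(cv2.Rodrigues(o['orientation'])[0].round(3))
E
```

```text
top or 451.6 264.7 [  9   9  16  16 195] [ 540.8 -358.    52.5] [ 540.1 -358.5   50.9]
top bl 416.3 265.8 [  8  10  17  17 212] [ 537.8 -257.9   52.5] [ 537.5 -258.    50.8]
top gr 381.1 267.0 [  9   9  17  17 209] [ 534.8 -158.    52.5] [ 534.8 -158.1   50.7]
neck 235 225.00851063829788 267.83829787234043 [531.3 264.4 187. ] [531.3 264.6 185.8]
white 138 223.82608695652175 265.2028985507246 [538.2 267.5 187. ]
scene or 155.7 288.2 [  7   3  22  15 248] [ 540.2 -356.3   52.5] [ 540.8 -356.5   52.8]
scene bl 196.6 276.1 [  5   5  20  15 225] [ 537.2 -256.7   52.5] [ 538.  -256.5   53.1]
scene gr 235.6 264.5 [  6   3  20  14 215] [ 534.  -156.6   52.5] [ 535.1 -156.5   53.2]
neck 175 387.7142857142857 184.24 [536.1 264.1 187. ] [536.  264.1 187. ]
white 70 387.75714285714287 182.5 [529.1 268.1 187. ]
[[-0.001  0.452  0.892]
 [-0.001  0.892 -0.452]
 [-1.    -0.001 -0.   ]]
```

Orange cap is at about (540.5,-357), with the caps 100 mm apart as they should be. The lamp is at about (533.5,264.5), which I'll refine later. First I turn the jaws along world x, then fly over.

Emit:
apply_moves(
  increments=[
    {"gripper": 100, "delta_pos": [0, 0, 0], "dr": [0.11, 0, 0]},
    {"gripper": 100, "delta_pos": [0, 0, 0], "dr": [0.11, 0, 0]},
    {"gripper": 100, "delta_pos": [0, 0, 0], "dr": [0.11, 0, 0]},
    {"gripper": 100, "delta_pos": [0, 0, 0], "dr": [0.11, 0, 0]},
    {"gripper": 100, "delta_pos": [0, 0, 0], "dr": [0.11, 0, 0]},
  ],
)

```text
t: 0.52
ee_pos: [282.2, 557.3, 230.2]
orientation: [0.797, 1.419, -0.799]
ft_force: [-0.3, -0.3, 0.2]
width: 87.9
```

Emit:
apply_moves(
  increments=[
    {"gripper": 100, "delta_pos": [0, 0, 0], "dr": [0.11, 0, 0]},
    {"gripper": 100, "delta_pos": [0, 0, 0], "dr": [0.11, 0, 0]},
    {"gripper": 100, "delta_pos": [0, 0, 0], "dr": [0.11, 0, 0]},
    {"gripper": 100, "delta_pos": [0, 0, 0], "dr": [0.11, 0, 0]},
    {"gripper": 100, "delta_pos": [0, 0, 0], "dr": [0.112, 0, 0]},
  ],
)

```text
t: 0.93
ee_pos: [282.2, 557.3, 230.2]
orientation: [1.212, 1.206, -1.214]
ft_force: [-0.1, -1.2, -0.1]
width: 87.9
```

Emit:
apply_moves(
  increments=[
    {"gripper": 100, "delta_pos": [0, 1, 3.6], "dr": [0, 0, 0]},
    {"gripper": 100, "delta_pos": [0, 1, 3.6], "dr": [0, 0, 0]},
    {"gripper": 100, "delta_pos": [0, 1, 3.6], "dr": [0, 0, 0]},
    {"gripper": 100, "delta_pos": [0, 1, 3.6], "dr": [0, 0, 0]},
    {"gripper": 100, "delta_pos": [0, 1, 3.6], "dr": [0, 0, 0]},
  ],
)

```text
t: 1.35
ee_pos: [332.2, 375.7, 230.3]
orientation: [1.208, 1.209, -1.209]
ft_force: [1.0, -0.0, 1.1]
width: 87.6
```

Emit:
apply_moves(
  increments=[
    {"gripper": 100, "delta_pos": [0, 1, 3.6], "dr": [0, 0, 0]},
    {"gripper": 100, "delta_pos": [0, 1, 3.6], "dr": [0, 0, 0]},
    {"gripper": 100, "delta_pos": [0, 1, 3.6], "dr": [0, 0, 0]},
    {"gripper": 100, "delta_pos": [0, 1, 3.6], "dr": [0, 0, 0]},
    {"gripper": 100, "delta_pos": [0, 1, 3.6], "dr": [0, 0, 0]},
  ],
)

```text
t: 1.77
ee_pos: [382.2, 195.8, 230.6]
orientation: [1.209, 1.209, -1.209]
ft_force: [0.4, -0.6, 0.3]
width: 87.7
```

Emit:
apply_moves(
  increments=[
    {"gripper": 100, "delta_pos": [0, 1, 3.6], "dr": [0, 0, 0]},
    {"gripper": 100, "delta_pos": [0, 1, 3.6], "dr": [0, 0, 0]},
    {"gripper": 100, "delta_pos": [0, 1, 3.6], "dr": [0, 0, 0]},
    {"gripper": 100, "delta_pos": [0, 1, 3.6], "dr": [0, 0, 0]},
    {"gripper": 100, "delta_pos": [0, 1, 3.6], "dr": [0, 0, 0]},
  ],
)

```text
t: 2.18
ee_pos: [432.3, 15.7, 230.7]
orientation: [1.209, 1.209, -1.209]
ft_force: [0.2, 0.0, 0.1]
width: 87.8
```

Emit:
apply_moves(
  increments=[
    {"gripper": 100, "delta_pos": [0, 1, 3.6], "dr": [0, 0, 0]},
    {"gripper": 100, "delta_pos": [0, 1, 3.6], "dr": [0, 0, 0]},
    {"gripper": 100, "delta_pos": [0, 1, 3.6], "dr": [0, 0, 0]},
    {"gripper": 100, "delta_pos": [0, 1, 3.6], "dr": [0, 0, 0]},
    {"gripper": 100, "delta_pos": [0, 1, 3.6], "dr": [0, 0, 0]},
  ],
)

```text
t: 2.6
ee_pos: [482.2, -164.4, 230.5]
orientation: [1.209, 1.209, -1.21]
ft_force: [0.4, 1.0, -0.0]
width: 87.8
```

Emit:
apply_moves(
  increments=[
    {"gripper": 100, "delta_pos": [0, 1, 3.6], "dr": [0, 0, 0]},
    {"gripper": 100, "delta_pos": [0, 1, 3.6], "dr": [0, 0, 0]},
    {"gripper": 100, "delta_pos": [0, 1, 3.6], "dr": [0, 0, 0]},
    {"gripper": 100, "delta_pos": [0, 1, 3.6], "dr": [0, 0, 0]},
    {"gripper": 100, "delta_pos": [0, 1, 3.6], "dr": [0, 0, 0]},
  ],
)

```text
t: 3.02
ee_pos: [532.2, -344.2, 230.3]
orientation: [1.21, 1.21, -1.21]
ft_force: [0.8, -0.7, -0.1]
width: 87.8
```

Emit:
apply_moves(
  increments=[
    {"gripper": 100, "delta_pos": [2.6, 0.17, 0.26], "dr": [0, 0, 0]},
    {"gripper": 100, "delta_pos": [2.6, 0.17, 0.26], "dr": [0, 0, 0]},
    {"gripper": 100, "delta_pos": [2.6, 0.17, 0.26], "dr": [0, 0, 0]},
    {"gripper": 100, "delta_pos": [2.6, 0.17, 0.26], "dr": [0, 0, 0]},
    {"gripper": 100, "delta_pos": [2.6, 0.17, 0.26], "dr": [0, 0, 0]},
  ],
)

```text
t: 3.43
ee_pos: [540.5, -355.5, 99.1]
orientation: [1.209, 1.21, -1.21]
ft_force: [-0.5, 0.5, -0.1]
width: 87.9
```

```bash
python3 - <<'E'
from h import *
s=grab('scene'); save(s,'s1',(80,200,260,335),4.4)
print(ctrl.get_obs()['ee_pos'])
R,t,_=ray(s,np.float64(0),np.float64(0))
for p in [(540.5,-357.2,92.3),(540.5+44,-357.2,92.3),(540.5-44,-357.2,92.3),(540.5,-357.2,52.5)]:
    q=cv2.projectPoints(np.array([p]),s['rvec'],s['tvec'],s['mtx'],np.array([float(s['k1']),0,0,0]))[0].ravel(); print(p,q,(q-[80,200])*4.4)
E
```

```text
[ 538.20732684 -354.11877534   93.89764534]
(540.5, -357.2, 92.3) [152.07248805 276.44671283] [317.11894743 336.36553644]
(584.5, -357.2, 92.3) [155.28620652 288.95603357] [331.25930867 391.40654771]
(496.5, -357.2, 92.3) [149.02047189 264.56031166] [303.69007633 284.06537132]
(540.5, -357.2, 52.5) [155.32167321 288.33982747] [331.41536214 388.69524088]
```

View pics/s1.png

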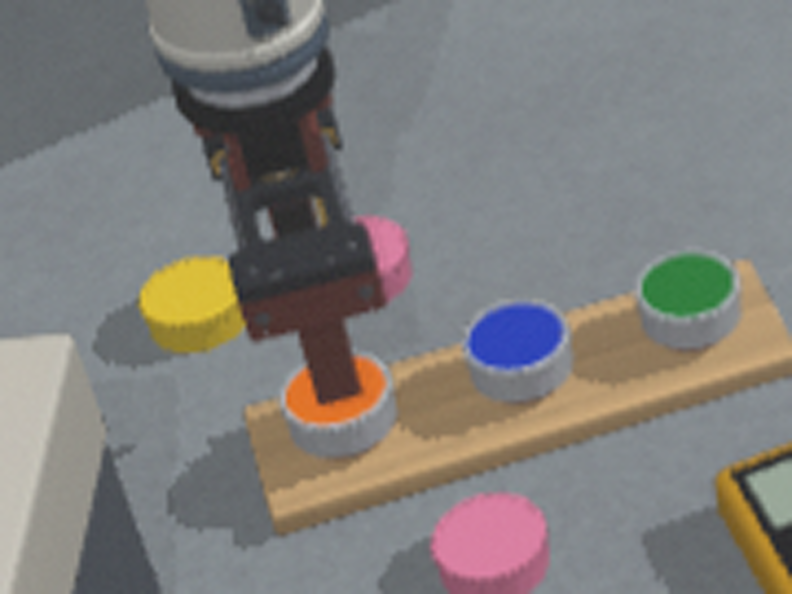

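Finger tip at crop (340,398) and cap centre at about (338,392), so they line up in y within about 2 mm. I'll re-read the pose before going down.

```bash
python3 - <<'E'
from h import *
for i in range(4):
    o=ctrl.get_obs(); print(o['t'],o['ee_pos'].round(1),o['qvel'].round(3),o['ft_force'].round(1)); grab('top')
E
```

```text
3.4833 [ 538.2 -354.1   93.9] [ 0.005 -0.039  0.029 -0.     0.118  0.004] [-0.9  0.7 -3.2]
3.5333 [ 538.2 -353.9   96.1] [ 0.003 -0.064 -0.032 -0.001  0.056  0.005] [-0.5 -0.4 -0.9]
3.5833 [ 539.4 -354.5   98.5] [ 0.004 -0.053 -0.033 -0.003  0.012  0.002] [-0.5 -0.6 -0.3]
3.6333 [ 540.5 -355.2  100.4] [ 0.002 -0.036 -0.022  0.001 -0.     0.   ] [ 0.7  0.7 -0.4]
```

That was settling overshoot. Going down more gently, then closing.

Emit:
apply_moves(
  increments=[
    {"gripper": 100, "delta_pos": [1.5, 0, 0.13], "dr": [0, 0, 0]},
    {"gripper": 100, "delta_pos": [1.5, 0, 0], "dr": [0, 0, 0]},
    {"gripper": 100, "delta_pos": [1.5, 0, 0], "dr": [0, 0, 0]},
    {"gripper": 100, "delta_pos": [1.0, 0, 0], "dr": [0, 0, 0]},
    {"gripper": 100, "delta_pos": [0.7, 0, 0], "dr": [0, 0, 0]},
  ],
)

```text
t: 4.1
ee_pos: [540.5, -356.4, 37.4]
orientation: [1.209, 1.21, -1.209]
ft_force: [-0.6, 0.5, 0.6]
width: 87.9
```

Emit:
apply_moves(
  increments=[
    {"gripper": 100, "delta_pos": [0, 0, 0], "dr": [0, 0, 0]},
    {"gripper": 100, "delta_pos": [0, 0, 0], "dr": [0, 0, 0]},
    {"gripper": 90, "delta_pos": [0, 0, 0], "dr": [0, 0, 0]},
    {"gripper": 85, "delta_pos": [0, 0, 0], "dr": [0, 0, 0]},
    {"gripper": 80, "delta_pos": [0, 0, 0], "dr": [0, 0, 0]},
  ],
)

```text
t: 4.52
ee_pos: [541.3, -357.0, 39.4]
orientation: [1.209, 1.208, -1.209]
ft_force: [-0.3, -0.4, 0.4]
width: 72.5
```

Emit:
apply_moves(
  increments=[
    {"gripper": 76, "delta_pos": [0, 0, 0], "dr": [0, 0, 0]},
    {"gripper": 73, "delta_pos": [0, 0, 0], "dr": [0, 0, 0]},
    {"gripper": 70, "delta_pos": [0, 0, 0], "dr": [0, 0, 0]},
    {"gripper": 67, "delta_pos": [0, 0, 0], "dr": [0, 0, 0]},
    {"gripper": 64, "delta_pos": [0, 0, 0], "dr": [0, 0, 0]},
  ],
)

```text
t: 4.93
ee_pos: [541.0, -356.8, 38.8]
orientation: [1.209, 1.209, -1.209]
ft_force: [1.1, -0.8, 0.4]
width: 59.1
```

Emit:
apply_moves(
  increments=[
    {"gripper": 50, "delta_pos": [0, 0, 0], "dr": [0, 0, 0]},
    {"gripper": 50, "delta_pos": [0, 0, 0], "dr": [0, 0, 0]},
    {"gripper": 50, "delta_pos": [0, 0, 0], "dr": [0, 0, 0]},
    {"gripper": 50, "delta_pos": [0, 0, 0], "dr": [0, 0, 0]},
    {"gripper": 50, "delta_pos": [0, 0, 0], "dr": [0, 0, 0]},
  ],
)

```text
t: 5.35
ee_pos: [541.0, -356.8, 38.8]
orientation: [1.209, 1.209, -1.209]
ft_force: [-0.4, 0.3, 2.5]
width: 59.1
```

Gripped at 59.1 mm. Lifting straight up.

Emit:
apply_moves(
  increments=[
    {"gripper": 50, "delta_pos": [-0.5, 0, 0], "dr": [0, 0, 0]},
    {"gripper": 50, "delta_pos": [-1, 0, 0], "dr": [0, 0, 0]},
    {"gripper": 50, "delta_pos": [-1.5, 0, 0], "dr": [0, 0, 0]},
    {"gripper": 50, "delta_pos": [-2, 0, 0], "dr": [0, 0, 0]},
    {"gripper": 50, "delta_pos": [-2, 0, 0], "dr": [0, 0, 0]},
  ],
)

```text
t: 5.77
ee_pos: [540.7, -356.7, 110.3]
orientation: [1.209, 1.21, -1.209]
ft_force: [0.1, -0.2, 0.0]
width: 59.1
```

Emit:
apply_moves(
  increments=[
    {"gripper": 50, "delta_pos": [-2.5, 0, 0], "dr": [0, 0, 0]},
    {"gripper": 50, "delta_pos": [-2.5, 0, 0], "dr": [0, 0, 0]},
    {"gripper": 50, "delta_pos": [-2.5, 0, 0], "dr": [0, 0, 0]},
    {"gripper": 50, "delta_pos": [-2.5, 0, 0], "dr": [0, 0, 0]},
    {"gripper": 50, "delta_pos": [-2, 0, 0], "dr": [0, 0, 0]},
  ],
)

```text
t: 6.18
ee_pos: [541.2, -357.0, 232.5]
orientation: [1.209, 1.206, -1.208]
ft_force: [0.4, 0.3, -0.4]
width: 58.9
```

```bash
python3 - <<'E'
from h import *
s=grab('scene'); save(s,'s2',(90,150,250,270),5)
o=ctrl.get_obs();print(o['ee_pos'],o['width'])
E
```

```text
[ 542.86505407 -358.11772053  236.4507288 ] 58.811307409270114
```

View pics/s2.png

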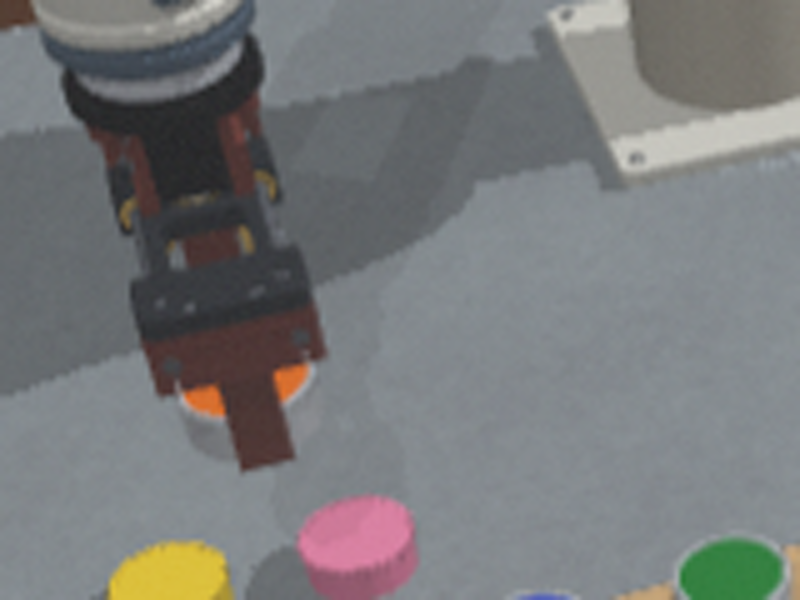

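Cap held level: ring spans crop 180–318 and the finger sits at about 256, as expected for a centred grip. Crossing to above the lamp.

Emit:
apply_moves(
  increments=[
    {"gripper": 50, "delta_pos": [0, 0, -1], "dr": [0, 0, 0]},
    {"gripper": 50, "delta_pos": [0, 0, -2], "dr": [0, 0, 0]},
    {"gripper": 50, "delta_pos": [0, 0, -3], "dr": [0, 0, 0]},
    {"gripper": 50, "delta_pos": [0, 0, -3.5], "dr": [0, 0, 0]},
    {"gripper": 50, "delta_pos": [0, 0, -3.5], "dr": [0, 0, 0]},
  ],
)

```text
t: 6.65
ee_pos: [539.5, -224.8, 227.5]
orientation: [1.21, 1.211, -1.211]
ft_force: [0.3, 0.7, -0.3]
width: 59.0
```

Emit:
apply_moves(
  increments=[
    {"gripper": 50, "delta_pos": [0, 0, -3.5], "dr": [0, 0, 0]},
    {"gripper": 50, "delta_pos": [0, 0, -3.5], "dr": [0, 0, 0]},
    {"gripper": 50, "delta_pos": [0, 0, -3.5], "dr": [0, 0, 0]},
    {"gripper": 50, "delta_pos": [0, 0, -3.5], "dr": [0, 0, 0]},
    {"gripper": 50, "delta_pos": [0, 0, -3.5], "dr": [0, 0, 0]},
  ],
)

```text
t: 7.07
ee_pos: [539.2, -49.5, 227.7]
orientation: [1.208, 1.211, -1.211]
ft_force: [-0.1, 0.2, -0.7]
width: 58.9
```

Emit:
apply_moves(
  increments=[
    {"gripper": 50, "delta_pos": [0, 0, -3.5], "dr": [0, 0, 0]},
    {"gripper": 50, "delta_pos": [0, 0, -3.5], "dr": [0, 0, 0]},
    {"gripper": 50, "delta_pos": [0, 0, -3.5], "dr": [0, 0, 0]},
    {"gripper": 50, "delta_pos": [0, 0, -3.5], "dr": [0, 0, 0]},
    {"gripper": 50, "delta_pos": [0, 0, -3.5], "dr": [0, 0, 0]},
  ],
)

```text
t: 7.48
ee_pos: [539.1, 125.2, 227.7]
orientation: [1.208, 1.211, -1.211]
ft_force: [-0.3, 0.3, -0.5]
width: 58.9
```

Emit:
apply_moves(
  increments=[
    {"gripper": 50, "delta_pos": [0, -0.2, -4], "dr": [0, 0, 0]},
    {"gripper": 50, "delta_pos": [0, -0.2, -3.5], "dr": [0, 0, 0]},
    {"gripper": 50, "delta_pos": [0, -0.2, -3], "dr": [0, 0, 0]},
    {"gripper": 50, "delta_pos": [0, -0.1, -2], "dr": [0, 0, 0]},
    {"gripper": 50, "delta_pos": [0, 0, -1], "dr": [0, 0, 0]},
  ],
)

```text
t: 7.9
ee_pos: [532.0, 260.8, 227.6]
orientation: [1.206, 1.212, -1.209]
ft_force: [0.2, -1.3, -0.2]
width: 59.0
```

Emit:
apply_moves(
  increments=[
    {"gripper": 50, "delta_pos": [0, 0, -0.5], "dr": [0, 0, 0]},
    {"gripper": 50, "delta_pos": [0, 0, -0.1], "dr": [0, 0, 0]},
    {"gripper": 50, "delta_pos": [0, 0, 0], "dr": [0, 0, 0]},
    {"gripper": 50, "delta_pos": [0, 0, 0], "dr": [0, 0, 0]},
    {"gripper": 50, "delta_pos": [0, 0, 0], "dr": [0, 0, 0]},
  ],
)

```text
t: 8.32
ee_pos: [534.0, 263.1, 228.6]
orientation: [1.21, 1.208, -1.211]
ft_force: [-0.5, -1.1, -0.4]
width: 59.5
```

```bash
python3 - <<'E'
from h import *
s=grab('scene'); save(s,'s3',(335,110,435,210),6)
t=grab('top')
o=ctrl.get_obs();print(o['ee_pos'],o['width'])
for p in [(533.7,264.3,200),(533.7,264.3,223),(533.7,264.3,187),(533.7,264.3,170)]:
    q=cv2.projectPoints(np.array([p]),s['rvec'],s['tvec'],s['mtx'],np.array([float(s['k1']),0,0,0]))[0].ravel(); print(p,q,(q-[335,110])*6)
E
```

```text
[534.02231066 263.32563401 228.73300784] 59.1864706964289
(533.7, 264.3, 200) [387.79620927 179.58036789] [316.77725563 417.48220734]
(533.7, 264.3, 223) [388.6219543  172.08395401] [321.73172582 372.50372408]
(533.7, 264.3, 187) [387.33723008 183.74624402] [314.02338051 442.4774641 ]
(533.7, 264.3, 170) [386.74526636 189.11818737] [310.47159816 474.70912423]
```

View pics/s3.png

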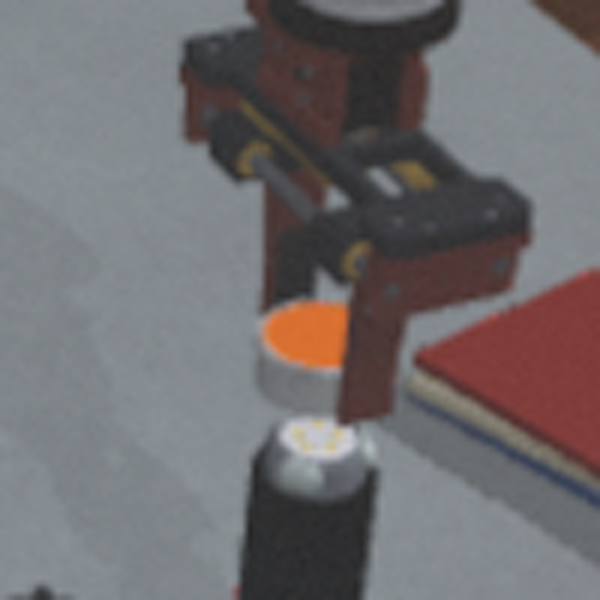

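The neck's white disc is at crop (318,438). My earlier white blobs included knuckle glints, so I'm re-measuring with the single disc component from the first pictures.

```bash
python3 - <<'E'
from h import *
out=[]
for n,box,c in(('top',(205,250,250,290),(225,268)),('scene',(370,170,405,200),(387,183))):
    d=load(n); im=cv2.imread(f'pics/{n}0.png')
    x0,y0,x1,y1=box; G=im[y0:y1,x0:x1].min(-1); 
    for th in (150,170,190,210):
        nn,l,st,ce=cv2.connectedComponentsWithStats((G>th).astype(np.uint8),connectivity=4)
        k=[i for i in range(1,nn) if st[i,4]>20]
        for i in k: u,v=ce[i]+[x0,y0]; print(n,th,st[i],u.round(1),v.round(1),plane(d,u,v,187).round(1))
    q=lambda p: cv2.projectPoints(np.array([p],float),d['rvec'],d['tvec'],d['mtx'],np.array([float(d['k1']),0,0,0]))[0].ravel()
    for p in [(530,264.5,187),(533.7,264.5,187),(530,267.5,187)]: print(p,q(p).round(2))
big=lambda im,b,s: cv2.resize(im[b[1]:b[3],b[0]:b[2]],None,fx=s,fy=s,interpolation=cv2.INTER_CUBIC)
cv2.imwrite('pics/neck.png',np.hstack([big(cv2.imread('pics/top0.png'),(205,245,245,285),10),big(cv2.imread('pics/scene0.png'),(367,165,407,205),10)]))
E
```

```text
top 150 [ 12  12  15  13 141] 224.7 268.0 [530.9 265.  187. ]
top 170 [ 14  13  12  12 112] 224.8 268.1 [530.6 264.9 187. ]
top 190 [15 14 10  9 46] 224.8 267.9 [531.2 265.  187. ]
(530, 264.5, 187) [224.95 268.33]
(533.7, 264.5, 187) [224.96 266.92]
(530, 267.5, 187) [223.8  268.34]
scene 150 [12  9 16 10 93] 388.1 182.8 [530.7 268.3 187. ]
scene 170 [12  9 12  7 62] 387.6 182.3 [528.2 268.  187. ]
scene 190 [14 10  7  6 23] 387.3 182.3 [527.9 267.6 187. ]
(530, 264.5, 187) [386.71 182.99]
(533.7, 264.5, 187) [387.4  183.73]
(530, 267.5, 187) [387.72 182.74]
```

View pics/neck.png

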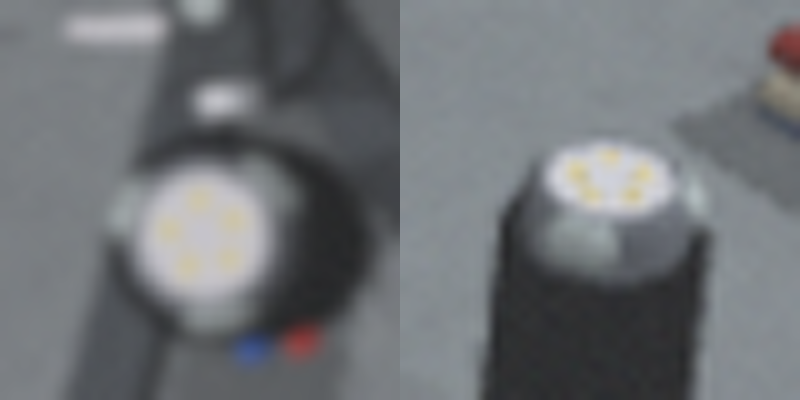

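Top gives (531,265) and scene gives (528,268), a camera bias of about 3 mm. I'll remove it by comparing the held cap, whose pose is known, with the neck in the same pictures.

```bash
cat > ov.py <<'E'
from h import *
def circ(d,c,r,z):
    a=np.linspace(0,2*np.pi,90); P=np.stack([c[0]+r*np.cos(a),c[1]+r*np.sin(a),0*a+z],1)
    return cv2.projectPoints(P,d['rvec'],d['tvec'],d['mtx'],np.array([float(d['k1']),0,0,0]))[0].reshape(-1,2)
def ov(d,box,s,items):
    x0,y0,x1,y1=box; im=cv2.resize(d['img'][y0:y1,x0:x1,::-1],None,fx=s,fy=s,interpolation=cv2.INTER_CUBIC)
    for c,r,z,col in items:
        p=(circ(d,c,r,z)-[x0,y0]+.5)*s-.5; cv2.polylines(im,[np.int32(p.round())],True,col,1)
    return im
E
python3 - <<'E'
from ov import *
s=load('scene'); t=load('top'); T=(534.0,263.3); z=218.7; L=(531,265)
it=[(T,30,z+24,(0,255,0)),(T,28.5,z,(0,255,0)),(L,18.5,187,(255,0,255)),(L,28,170,(255,255,0))]
a=ov(s,(362,150,412,210),8,it); b=ov(t,(198,240,248,300),8,it)
cv2.imwrite('pics/ov1.png',np.hstack([a,b]))
E
```

```text
(no output)
```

View pics/ov1.png

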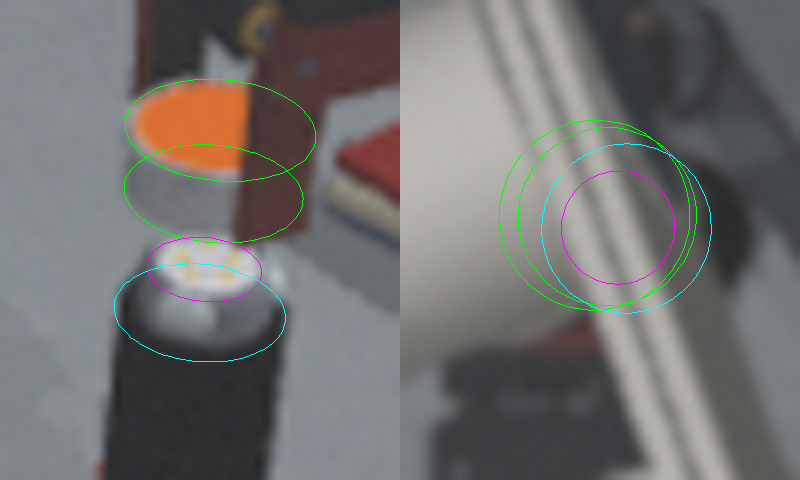

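Both outlines are shifted alike in the scene view: the cap about (+4,-1) px and the neck about (+2.5,-3.5) px from predicted at 8x. That puts the lamp at about (530.3,265.1). Correcting, and lowering to just above the clips.

Emit:
apply_moves(
  increments=[
    {"gripper": 50, "delta_pos": [0.2, -0.18, -0.09], "dr": [0, 0, 0]},
    {"gripper": 50, "delta_pos": [0.7, -0.18, -0.09], "dr": [0, 0, 0]},
    {"gripper": 50, "delta_pos": [0.8, 0, 0], "dr": [0, 0, 0]},
    {"gripper": 50, "delta_pos": [0.7, 0, 0], "dr": [0, 0, 0]},
    {"gripper": 50, "delta_pos": [0.4, 0, 0], "dr": [0, 0, 0]},
  ],
)

```text
t: 8.83
ee_pos: [529.5, 265.8, 199.1]
orientation: [1.208, 1.21, -1.211]
ft_force: [-0.6, 0.3, -1.4]
width: 58.9
```

Emit:
apply_moves(
  increments=[
    {"gripper": 50, "delta_pos": [0, 0, 0], "dr": [0, 0, 0]},
    {"gripper": 50, "delta_pos": [0, 0, 0], "dr": [0, 0, 0]},
    {"gripper": 50, "delta_pos": [0, 0, 0], "dr": [0, 0, 0]},
    {"gripper": 50, "delta_pos": [0, 0, 0], "dr": [0, 0, 0]},
    {"gripper": 50, "delta_pos": [0, 0, 0], "dr": [0, 0, 0]},
  ],
)

```text
t: 9.25
ee_pos: [530.5, 266.2, 201.0]
orientation: [1.21, 1.209, -1.209]
ft_force: [-0.5, -0.1, -0.6]
width: 59.0
```

```bash
python3 - <<'E'
from ov import *
s=grab('scene'); o=ctrl.get_obs(); e=o['ee_pos']; print(e,o['ft_force'],o['moment'])
it=[(e[:2],30,e[2]+14,(0,255,0)),(e[:2],28.5,e[2]-10,(0,255,0)),((530.3,265.1),28,170,(255,255,0))]
cv2.imwrite('pics/ov2.png',np.hstack([ov(s,(362,150,412,210),8,it),ov(s,(362,150,412,210),8,[])]))
E
```

```text
[530.47032923 266.16271191 201.02431643] [-0.05443864  0.74099272 -0.47392972] [-0.05952566  0.02713343  0.00968189]
```

View pics/ov2.png

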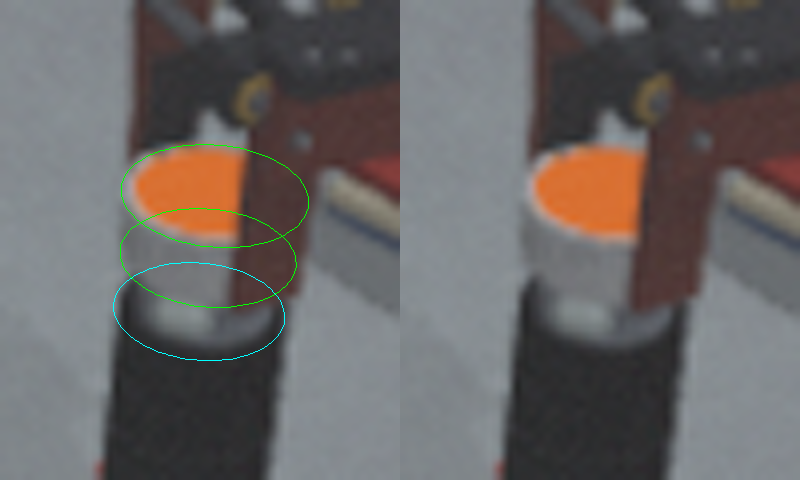

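The skirt's left edge (125) and the can's left edge (116) are both offset alike from predicted, so they are coaxial to about 1 mm. I shift y by -0.8 mm and come down onto the clips slowly.

Emit:
apply_moves(
  increments=[
    {"gripper": 50, "delta_pos": [0.1, 0, 0.08], "dr": [0, 0, 0]},
    {"gripper": 50, "delta_pos": [0.15, 0, 0], "dr": [0, 0, 0]},
    {"gripper": 50, "delta_pos": [0.15, 0, 0], "dr": [0, 0, 0]},
    {"gripper": 50, "delta_pos": [0.15, 0, 0], "dr": [0, 0, 0]},
    {"gripper": 50, "delta_pos": [0.1, 0, 0], "dr": [0, 0, 0]},
  ],
)

```text
t: 9.72
ee_pos: [530.5, 265.4, 194.2]
orientation: [1.21, 1.209, -1.209]
ft_force: [-0.1, -0.3, 2.3]
width: 59.2
```

Emit:
apply_moves(
  increments=[
    {"gripper": 50, "delta_pos": [0.05, 0, 0], "dr": [0, 0, 0]},
    {"gripper": 50, "delta_pos": [0.05, 0, 0], "dr": [0, 0, 0]},
    {"gripper": 50, "delta_pos": [0, 0, 0], "dr": [0, 0, 0]},
    {"gripper": 50, "delta_pos": [0, 0, 0], "dr": [0, 0, 0]},
    {"gripper": 50, "delta_pos": [0, 0, 0], "dr": [0, 0, 0]},
  ],
)

```text
t: 10.13
ee_pos: [530.9, 265.5, 193.7]
orientation: [1.21, 1.209, -1.208]
ft_force: [2.5, 0.9, 5.1]
width: 59.1
```

```bash
python3 - <<'E'
from h import *
o=ctrl.get_obs()
for k in('ee_pos','ft_force','moment','width'): print(k,np.round(o[k],2))
E
```

```text
ee_pos [530.9  265.53 193.68]
ft_force [2.46 0.93 5.1 ]
moment [ 0.08 -0.42 -0.01]
width 59.07
```

Contact came at the expected height, about 14 mm above the seat. The +2.5 N in x says the cap should ease toward +x before pressing.

Emit:
apply_moves(
  increments=[
    {"gripper": 50, "delta_pos": [0, 0.07, -0.02], "dr": [0, 0, 0]},
    {"gripper": 50, "delta_pos": [0.05, 0, 0], "dr": [0, 0, 0]},
    {"gripper": 50, "delta_pos": [0.05, 0, 0], "dr": [0, 0, 0]},
    {"gripper": 50, "delta_pos": [0, 0, 0], "dr": [0, 0, 0]},
    {"gripper": 50, "delta_pos": [0, 0, 0], "dr": [0, 0, 0]},
  ],
)

```text
t: 10.55
ee_pos: [531.3, 265.7, 193.0]
orientation: [1.21, 1.209, -1.208]
ft_force: [0.3, 0.6, 9.1]
width: 59.0
```

```bash
python3 - <<'E'
from h import *
o=ctrl.get_obs()
for k in('ee_pos','ft_force','moment','width'): print(k,np.round(o[k],2))
E
```

```text
ee_pos [531.31 265.73 193.04]
ft_force [0.31 0.58 9.11]
moment [-0.02  0.04 -0.05]
width 58.96
```

Emit:
apply_moves(
  increments=[
    {"gripper": 50, "delta_pos": [0.1, 0, 0], "dr": [0, 0, 0]},
    {"gripper": 50, "delta_pos": [0.1, 0, 0], "dr": [0, 0, 0]},
    {"gripper": 50, "delta_pos": [0.05, 0, 0], "dr": [0, 0, 0]},
    {"gripper": 50, "delta_pos": [0, 0, 0], "dr": [0, 0, 0]},
    {"gripper": 50, "delta_pos": [0, 0, 0], "dr": [0, 0, 0]},
  ],
)

```text
t: 10.97
ee_pos: [531.2, 265.7, 190.1]
orientation: [1.21, 1.209, -1.209]
ft_force: [1.1, 1.0, 4.9]
width: 58.8
```

Emit:
apply_moves(
  increments=[
    {"gripper": 50, "delta_pos": [0.1, 0, 0], "dr": [0, 0, 0]},
    {"gripper": 50, "delta_pos": [0.1, 0, 0], "dr": [0, 0, 0]},
    {"gripper": 50, "delta_pos": [0.1, 0, 0], "dr": [0, 0, 0]},
    {"gripper": 50, "delta_pos": [0, 0, 0], "dr": [0, 0, 0]},
    {"gripper": 50, "delta_pos": [0, 0, 0], "dr": [0, 0, 0]},
  ],
)

```text
t: 11.38
ee_pos: [530.6, 265.3, 185.8]
orientation: [1.208, 1.21, -1.21]
ft_force: [3.3, 1.6, -4.1]
width: 58.9
```

Emit:
apply_moves(
  increments=[
    {"gripper": 50, "delta_pos": [0.1, 0, 0], "dr": [0, 0, 0]},
    {"gripper": 50, "delta_pos": [0.1, 0, 0], "dr": [0, 0, 0]},
    {"gripper": 50, "delta_pos": [0.1, 0, 0], "dr": [0, 0, 0]},
    {"gripper": 50, "delta_pos": [0, 0, 0], "dr": [0, 0, 0]},
    {"gripper": 50, "delta_pos": [0, 0, 0], "dr": [0, 0, 0]},
  ],
)

```text
t: 11.8
ee_pos: [530.6, 265.3, 182.8]
orientation: [1.208, 1.21, -1.21]
ft_force: [3.6, 2.3, -9.4]
width: 59.3
```

It snapped past the clips, and they are now drawing it in (Fz -9 N). Following down to the seat, easing x and y.

Emit:
apply_moves(
  increments=[
    {"gripper": 50, "delta_pos": [0.1, 0.05, -0.03], "dr": [0, 0, 0]},
    {"gripper": 50, "delta_pos": [0.1, 0.03, -0.02], "dr": [0, 0, 0]},
    {"gripper": 50, "delta_pos": [0.1, 0, 0], "dr": [0, 0, 0]},
    {"gripper": 50, "delta_pos": [0, 0, 0], "dr": [0, 0, 0]},
    {"gripper": 50, "delta_pos": [0, 0, 0], "dr": [0, 0, 0]},
  ],
)

```text
t: 12.22
ee_pos: [531.6, 265.8, 180.9]
orientation: [1.209, 1.209, -1.209]
ft_force: [0.3, -0.5, -2.1]
width: 59.4
```

Emit:
apply_moves(
  increments=[
    {"gripper": 50, "delta_pos": [0.1, 0, 0], "dr": [0, 0, 0]},
    {"gripper": 50, "delta_pos": [0.1, 0, 0], "dr": [0, 0, 0]},
    {"gripper": 50, "delta_pos": [0, 0, 0], "dr": [0, 0, 0]},
    {"gripper": 50, "delta_pos": [0, 0, 0], "dr": [0, 0, 0]},
    {"gripper": 50, "delta_pos": [0, 0, 0], "dr": [0, 0, 0]},
  ],
)

```text
t: 12.63
ee_pos: [531.8, 265.9, 180.2]
orientation: [1.21, 1.209, -1.209]
ft_force: [-4.1, -2.8, 9.4]
width: 58.8
```

Emit:
apply_moves(
  increments=[
    {"gripper": 50, "delta_pos": [0, -0.05, 0.03], "dr": [0, 0, 0]},
    {"gripper": 50, "delta_pos": [0.1, 0, 0], "dr": [0, 0, 0]},
    {"gripper": 50, "delta_pos": [0.1, 0, 0], "dr": [0, 0, 0]},
    {"gripper": 50, "delta_pos": [0, 0, 0], "dr": [0, 0, 0]},
    {"gripper": 50, "delta_pos": [0, 0, 0], "dr": [0, 0, 0]},
  ],
)

```text
t: 13.05
ee_pos: [531.8, 265.9, 180.1]
orientation: [1.211, 1.208, -1.207]
ft_force: [-7.6, -3.3, 23.5]
width: 59.4
```

Emit:
apply_moves(
  increments=[
    {"gripper": 50, "delta_pos": [0, 0, 0], "dr": [0, 0, 0]},
    {"gripper": 50, "delta_pos": [0, 0, 0], "dr": [0, 0, 0]},
    {"gripper": 50, "delta_pos": [0, 0, 0], "dr": [0, 0, 0]},
    {"gripper": 50, "delta_pos": [0, 0, 0], "dr": [0, 0, 0]},
    {"gripper": 50, "delta_pos": [0, 0, 0], "dr": [0, 0, 0]},
  ],
)

```text
t: 13.47
ee_pos: [531.8, 265.9, 180.1]
orientation: [1.211, 1.208, -1.207]
ft_force: [-7.6, -3.4, 23.2]
width: 59.3
```

```bash
python3 - <<'E'
from ov import *
s=grab('scene'); o=ctrl.get_obs()
for k in('t','ee_pos','ft_force','moment','width'): print(k,np.round(o[k],2))
e=o['ee_pos']; it=[(e[:2],30,194,(0,255,0)),(e[:2],28.5,170,(0,255,0))]
cv2.imwrite('pics/fin.png',np.hstack([ov(s,(362,150,412,210),8,it),ov(s,(362,150,412,210),8,[])]))
E
```

```text
t 13.52
ee_pos [531.82 265.93 180.13]
ft_force [-6.77 -2.35 23.01]
moment [-0.64  1.51  0.01]
width 58.77
```

View pics/fin.png

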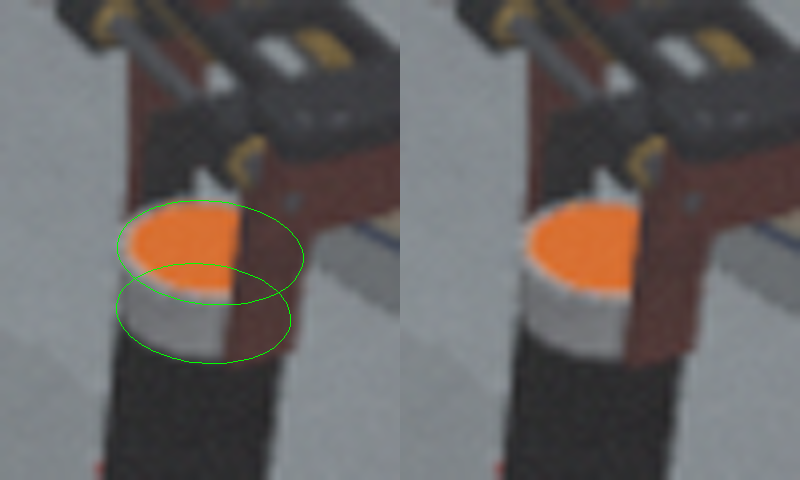

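The cap sits flush on the can, its lower edge at the can top (rows 330–360), with no neck visible. The press holds steady at 23 N, so I'm handing it in.

```bash
python3 - <<'E'
from h import *
print(ctrl.close_job()); o=ctrl.get_obs()
for k in('t','ee_pos','ft_force','width'): print(k,np.round(o[k],2))
E
```

```text
the job is handed in; nothing more can be done
None
the job is handed in; nothing more can be done
```

The orange cap is on the lamp, pressed past the spring clips until it bears on the can. I handed the job in at t ≈ 13.5 s with the fingers still gripping the cap and pushing down; no verdict is reported.

**Last checks:**
- **Seating:** the measured tool height puts the cap's underside about 0.1 mm above the seat. The last picture shows the skirt flush on the can, with no neck visible.
- **Press:** a steady 23 N downward, with the grip at about 59 mm.
- **Snap:** contact came about 14 mm above the seat. The force peaked at 9 N or more, then reversed to −9 N as the clips drew the cap in.

**What disagreed:**
- **Lamp position:** the two cameras differed by about 3 mm on the lamp. I corrected for this by comparing the held cap with the neck in the same picture, and by the sideways forces on contact.
- **Sideways force:** about 7 N of sideways force remained at the end. The cap-to-neck clearance is only 1.5 mm, so it should still be within the 3 mm centring limit, but I did not measure the final centring separately.
- **Other items:** I took no final close look at the blue and green caps or the rest of the bench. The blue and green caps looked undisturbed where visible just after the lift, and no unexpected contact forces showed up in the readings.

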